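# Turn the drying coaster over with a thin lifter

## Task

With the steel lifter from the cork pad, turn the coaster over: set the blade on the tray's lower floor, slide it well under the coaster's near edge while keeping it lightly pressed on the floor, and tip the coaster over the step so that it lies flat on the upper deck, ribs up. Then stand the lifter back on its pad. The coaster is brittle, so touch it only with the lifter, never with the fingers, press gently on it and on the tray, do not carry or toss it, and leave the other things where they are.

Things in the scene. Friction and masses are not known exactly. Their poses are not given: they have to be found in the camera images.
- tray_step (a point): Fixed wooden tray; this point is at mid-width at the foot of its step, on the lower floor, 6 above the vanity. x points away from the tray's open front, y across, z up. Lower floor: x -90 to 0, level, no rim at the front. Step 4 high at x = 0; upper deck x 0 to 84, 4 above the lower floor. It stops the coaster, which starts with its far edge 0 to 5 before it, from being pushed on.
- coaster_center (a point): Centre of the loose pale mineral coaster, 60 (x) x 70 (y) x 9.5 mm, 35 to 70 g. One face is plain; on the other, two ribs 3.5 high and 6 wide run along x from edge to edge, centred at y = +-28. Starts plain side up (z up) on its ribs: the slab's underside is 3.5 above the tray floor, 50 clear between the ribs. x points to the step within about 3 degrees.
- lifter_grip (a point): Centre of the wooden grip of the loose lifter (100 g): 32 (x) x 14 (y, the width to grasp) x 28 mm high, 40 above its flat foot. Under it a 14 x 12 post and a steel foot, 30 wide, 4 thick, x -35 to 16; ahead of the foot a flat blade 30 wide, 2 thick, reaching to 75 ahead (+x) of the grip centre. Stands on its foot; x points to the leading edge, z up.
- lifter: The lifter; origin on the foot's underside straight below the grip centre, same axes. The blade is clamped in a stiff joint at x = 16 (stays put below 25 N), set anywhere from level with the foot's underside to 0.10 rad nose up: its leading edge is 0 to 6 mm above the foot's underside, different each time and not measured.
- coaster: The coaster; origin at the middle of its ribbed side, level with the rib tips, 4.75 mm from its centre; same axes; z points down once it is turned over.
- tray: The tray, 180 (x) x 94 (y) mm; origin under its centre on the vanity top, 6 below tray_step; same axes. Rims 6 wide along both sides (inner faces y = +-41, from x = -60) and the far end (inner face x = 84), their tops 12 above the lower floor.
- pad: Fixed flat cork pad, 150 (x) x 75 (y) x 4 high; origin at the centre of its underside. The lifter stands on it.
- jar: Bystander, to be left alone: glass screw-top jar, 60 across, 62 high mm; origin at the centre of its underside.
- comb: Bystander, to be left alone: pink plastic comb, 150 x 36 x 6 mm; origin at the centre of its underside.
- tweezers: Bystander, to be left alone: folded steel tweezers, 90 long, 9 high mm; origin at the centre of its underside.
- toothbrush: Bystander, to be left alone: bamboo toothbrush, 180 long, 15 high mm; origin at the centre of its underside.
- tumbler: Bystander, to be left alone: white ceramic cup, 70 across, 95 high mm; origin at the centre of its underside.
- dispenser: Bystander, to be left alone: stainless pump dispenser, 68 across, 152 high mm; origin at the centre of its underside.
- nailbrush: Bystander, to be left alone: wooden nail brush, 85 x 36 x 28 mm; origin at the centre of its underside.
Mind the look-alikes: they are no part of the job. What is shaped like the lifter but orange or purple is not meant.

How it is judged:
By the outcome, as a careful person would: the job done as asked, in the order asked, and still so for the second after the job is handed in, with the robot touching nothing.
It also fails if it takes over 72 s, if anything falls off the work surface, if the arm or the gripper's body presses on something with over 40 N, if the wrist force passes 120 N, or if a joint passes its speed limit or range.

## Robot

A 6-joint arm with a two-finger parallel gripper is mounted at the origin on the work surface. World frame = base frame: x ahead of the robot, y to its left, z up, the work surface at z = 0. Lengths are in m, angles in rad, forces in N, time in s.
With the tool pointing down it reaches from about 0.3 to 0.775 m from the base axis. Payload 14.6 kg.
Tool frame: the origin (TCP) lies on the centre line of the jaws, within the pads' length; the fingertips stand 25 mm ahead of it and the grasp point (between the pads) lies 6 mm ahead of it (ctrl.tip_reach is the distance from the TCP to the fingertips, in m); z points along the fingers, y is the line along which they close (so a half turn about z gives the same grasp; the last joint's range is limited). The gripper opens to 94 mm and grips with 3 to 60 N. Pads are 16 mm wide; open, the fingers measure 119 mm over their backs; the gripper's body (75 mm by 177 mm) begins 78 mm behind the grasp point.
Start: joints at [1.074, 0.3, 1.521, -0, 1.321, -0.067], TCP at [0.229, 0.5, 0.196] pointing down, gripper open.
Joint ranges: [-3.03, 3.03], [-0.79, 2.21], [0.23, 2.52], [-1.04, 4.18], [0, 3.07], [-2.55, 2.55]. Speed limits (rad/s): [2.22, 2.22, 2.57, 3.14, 3.14, 3.14].

## Interface

Orientations are given as [roll, pitch, yaw] about the fixed x, y, z axes, in that order (R = Rz(yaw) Ry(pitch) Rx(roll)).
In Python, from station import ctrl gives the robot as it stands. The module is installed in compiled form; this text tells all that it offers.
- The arm moves only by the tool apply_moves, never from a script. Its argument "deltas" is a list of rows, each a list of 7 numbers: the closure in counts, from 0 (fully open) to 255 (shut), then the shift along the world's x, y, z in cm, then the turn, a rotation vector about the world's x, y, z in rad. In form: [[jaw, tx, ty, tz, ax, ay, az], ...]. A call has 1 to 10 rows; each row shifts and turns the commanded pose from where the row before left it; what a row does not reach is not made up. A row lasts 1/10 s, in which the tool goes at most 50 mm and 8.59 degrees, less where a joint would pass 70% of its speed; a pose out of reach is approached as far as the arm can. A call with a gripper value outside its range is refused whole. The fingers move at their own pace and stop on an object; "grip_force" is the grip in N (left out, the last holds). Time passes only in rows, so rows that do not move let the fingers close. It gives the time, the measured TCP pose, the force, the opening and the grip force at its end, in the units of the state.
- ctrl.get_obs(): the state, without advancing time (a new reading comes with each control period).
- ctrl.camera(name): name is "side" or "top" or "wrist"; returns a dict with "img" (384x512x3 uint8, red, green, blue), "K" (3x3 intrinsics, pixels), "pose" (4x4, takes a point from camera to world coordinates); the wrist camera has in their place "hand_eye" (4x4, takes a point from camera to tool coordinates, whose origin is the TCP and whose axes are the flange's). Camera axes: x right, y up, looking along -z (the intrinsics and any distortion apply to the point x, -y, -z); pixel columns grow to the right and rows downward; lengths in m; the calibration is good to about 2 mm. The wrist camera is an equidistant fisheye: a pixel r from the principal point sees the ray r / f radians off the axis. A picture is of the moment at which its call begins: read the wrist's pose just before it. There is no depth.
- ctrl.hand_in(): hands the job in; it is judged then, once.
The state is a dict: "time_s": time; "qpos": joint angles; "joint_vel": joint speeds; "tau": joint torques, N m; "ee_pos": TCP position; "eef_rot": TCP orientation; "force": force on the tool from outside, world axes, zero at the start; "moment": the same for the moment, N m; "grip_width": finger opening in m; "grip_force": force on a finger pad.
Only numpy, scipy, OpenCV 4.12 (cv2) and the standard library are available. Lean on these libraries where they do the work, as an engineer would, in place of code of your own. Each camera call takes 0.05 s, during which the arm holds its last target. There are 200 camera calls.

## Working session

There is one attempt and no reset: what is moved stays moved. The work goes in short steps, Python scripts to look and compute and a tool call to move; the robot and the scene stay as the last step left them, time stands still between calls to the robot, and variables do not carry over. Pictures are saved under pics/ and viewed, at most 10 in all, crops included, and the job is handed in when it is done.

Besides the shell and the picture viewer there is one more tool, called after "Request:" as a command line: name --pt "numbers of a row" for each row, then --argument value for the rest. apply_moves: Moves the arm, as the interface text tells. Its arguments: {"type":"object","properties":{"deltas":{"type":"array"},"grip_force":{"type":"number"}},"required":["deltas"]}

```bash
mkdir -p pics; python3 - <<'E'
from station import ctrl
import cv2,numpy as np,pickle
o=ctrl.get_obs();print({k:np.round(v,3).tolist() for k,v in o.items()},ctrl.tip_reach)
d={}
for n in("top","side"):
    c=ctrl.camera(n);d[n]=c;cv2.imwrite(f"pics/{n}0.png",c["img"][:,:,::-1])
    print(n,c["K"].tolist(),np.round(c["pose"],4).tolist(),[k for k in c])
pickle.dump(d,open("cams0.pkl","wb"))
c=[cv2.resize(d[n]["img"][:,:,::-1],None,fx=1.5,fy=1.5,interpolation=cv2.INTER_CUBIC) for n in d]
cv2.imwrite("pics/t.png",c[0]);cv2.imwrite("pics/s.png",c[1])
E
```

```text
{'time_s': 0.0, 'qpos': [1.074, 0.3, 1.522, 0.0, 1.321, -0.067], 'joint_vel': [-0.001, -0.002, -0.001, -0.001, -0.001, 0.001], 'tau': [-0.001, -53.182, -35.274, 0.071, 0.024, -0.0], 'ee_pos': [0.229, 0.5, 0.196], 'eef_rot': [-3.14, -0.0, 2.712], 'force': [-0.754, -0.278, -0.072], 'moment': [-0.007, 0.004, 0.005], 'grip_force': 0.0, 'grip_width': 0.094} 0.025
top [[347.8758327983583, 0.0, 262.21657904352463], [0.0, 347.8758327983583, 194.65965400937586], [0.0, 0.0, 1.0]] [[-0.0014, 0.9965, -0.0831, 0.4449], [-1.0, -0.0008, 0.0072, 0.0001], [0.0071, 0.0831, 0.9965, 1.0042], [0.0, 0.0, 0.0, 1.0]] ['img', 'K', 'pose']
side [[351.08932019955586, 0.0, 262.1730153031295], [0.0, 351.08932019955586, 192.03478380013607], [0.0, 0.0, 1.0]] [[0.8927, 0.2414, -0.3804, 0.132], [-0.4502, 0.5131, -0.7308, -0.7131], [0.0187, 0.8237, 0.5668, 0.6267], [0.0, 0.0, 0.0, 1.0]] ['img', 'K', 'pose']
```

View pics/t.png

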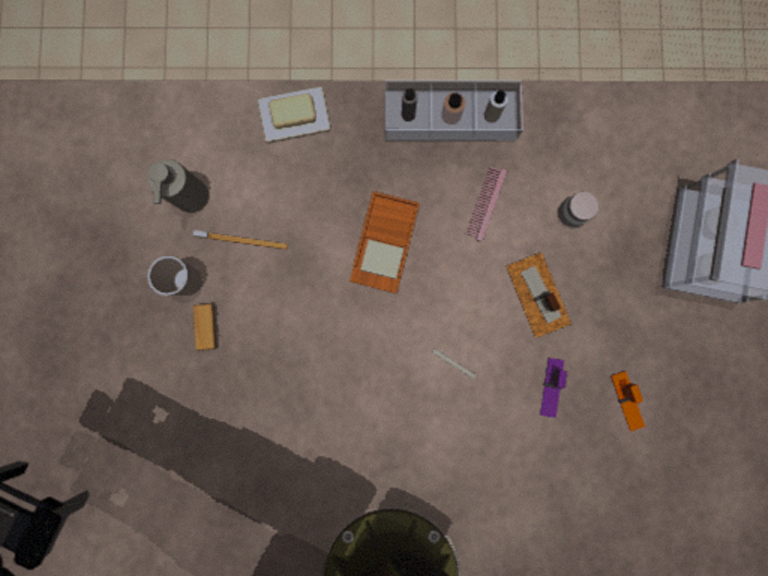

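View pics/s.png

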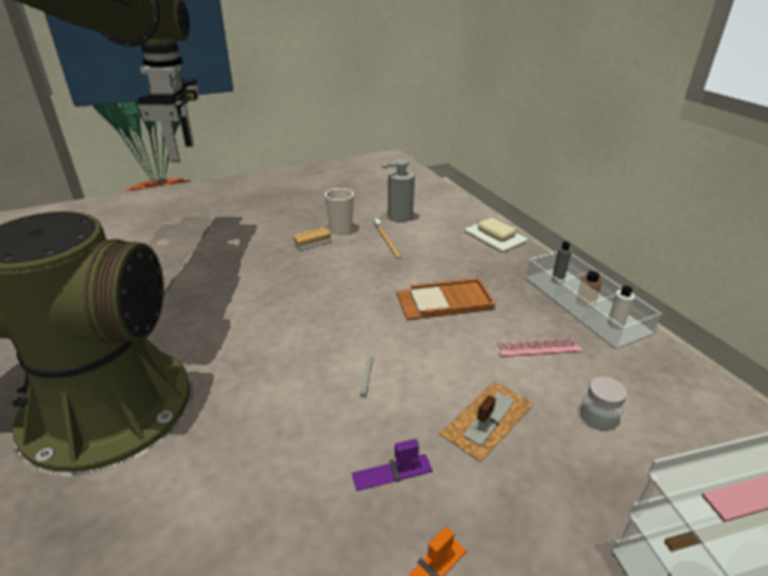

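The top view (1.5x) shows the tray at about (385,242), with the pale coaster on its robot-side half at (382,258). The pad is at (538,294), with the lifter grip at (551,300) and the blade pointing up-left to about (528,270). The purple and orange look-alikes are further down and right. The side view agrees: tray (445,298), coaster (430,298), lifter grip (486,407).

```bash
cat > h.py <<'E'
import numpy as np,cv2,pickle
from scipy.spatial.transform import Rotation as R
def ray(c,p):
    K=c["K"];d=np.array([(p[0]-K[0,2])/K[0,0],-(p[1]-K[1,2])/K[1,1],-1.]);T=c["pose"]
    d=T[:3,:3]@d;return T[:3,3],d/np.linalg.norm(d)
def onz(c,p,z):
    o,d=ray(c,p);return o+d*(z-o[2])/d[2]
def tri(r1,r2):
    (a,u),(b,v)=r1,r2
    s=np.linalg.lstsq(np.c_[u,-v],b-a,rcond=None)[0];p,q=a+s[0]*u,b+s[1]*v
    return (p+q)/2,np.linalg.norm(p-q)
def blob(img,roi,lo,hi):
    x0,y0,x1,y1=roi;m=np.zeros(img.shape[:2],np.uint8)
    m[y0:y1,x0:x1]=cv2.inRange(cv2.cvtColor(img,cv2.COLOR_RGB2HSV),np.array(lo),np.array(hi))[y0:y1,x0:x1]
    cs=cv2.findContours(m,cv2.RETR_EXTERNAL,cv2.CHAIN_APPROX_NONE)[0]
    return max(cs,key=cv2.contourArea) if cs else None
def cen(c):
    m=cv2.moments(c);return np.array([m["m10"],m["m01"]])/m["m00"]
E
python3 - <<'E'
from h import *
d=pickle.load(open("cams0.pkl","rb"))
for n,pts in dict(top=[(255,172),(264,145),(243,180),(368,200),(356,188),(350,178),(362,208),(345,200)],side=[(286,199),(310,197),(324,271),(335,280),(310,290),(345,262)]).items():
    h=cv2.cvtColor(d[n]["img"],cv2.COLOR_RGB2HSV);print(n,[(p,h[p[1],p[0]].tolist()) for p in pts])
T,S=d["top"],d["side"]
out={}
for nm,rt,rs,lo,hi in[("tray",(225,120,290,200),(255,180,340,220),(3,140,50),(16,255,255)),
  ("coaster",(235,150,275,190),(265,185,305,215),(15,15,120),(45,110,255)),
  ("grip",(350,185,385,220),(305,255,345,290),(0,90,10),(12,255,110)),
  ("pad",(330,160,390,230),(290,250,360,310),(8,110,110),(20,255,255)),
  ("steel",(335,165,385,225),(300,255,350,300),(15,0,90),(60,80,255))]:
    a,b=blob(T["img"],rt,lo,hi),blob(S["img"],rs,lo,hi)
    for q,c in(("t",a),("s",b)):
        if c is not None: print(nm,q,cv2.contourArea(c),cen(c).round(1),cv2.boxPoints(cv2.minAreaRect(c)).round(1).tolist())
    if a is not None and b is not None: print(nm,"tri",[np.round(v,4) for v in tri(ray(T,cen(a)),ray(S,cen(b)))])
E
```

```text
top [((255, 172), [38, 26, 160]), ((264, 145), [12, 189, 154]), ((243, 180), [17, 59, 117]), ((368, 200), [10, 163, 64]), ((356, 188), [24, 28, 135]), ((350, 178), [15, 178, 149]), ((362, 208), [13, 18, 129]), ((345, 200), [10, 48, 137])]
side [((286, 199), [22, 42, 211]), ((310, 197), [14, 171, 167]), ((324, 271), [12, 169, 86]), ((335, 280), [16, 148, 167]), ((310, 290), [38, 22, 142]), ((345, 262), [17, 61, 164])]
tray t 1906.0 [255.9 161. ] [[232.5, 187.0], [248.10000610351562, 127.0], [279.3999938964844, 135.10000610351562], [263.70001220703125, 195.1999969482422]]
tray s 734.5 [302.  198.7] [[264.3999938964844, 191.60000610351562], [325.8999938964844, 183.8000030517578], [328.6000061035156, 205.0], [267.20001220703125, 212.89999389648438]]
tray tri [array([0.634 , 0.0067, 0.0055]), np.float64(0.0178)]
coaster t 463.5 [254.5 172.2] [[239.89999389648438, 179.5], [244.89999389648438, 159.1999969482422], [268.70001220703125, 165.1999969482422], [263.6000061035156, 185.39999389648438]]
coaster s 381.0 [283.  195.3] [[265.0, 185.0], [304.0, 185.0], [304.0, 207.0], [265.0, 207.0]]
coa
[... 445 characters left out ...]
0.2993,  0.045 ]), np.float64(0.0015)]
pad t 1255.5 [358.7 196.2] [[336.6000061035156, 177.10000610351562], [360.3999938964844, 167.10000610351562], [380.5, 215.3000030517578], [356.70001220703125, 225.1999969482422]]
pad s 1508.5 [323.9 280. ] [[293.0, 288.0], [333.0, 248.0], [355.5, 270.5], [315.5, 310.5]]
pad tri [array([ 0.5225, -0.2869, -0.0015]), np.float64(0.003)]
steel t 157.0 [355.7 187.3] [[347.0, 181.0], [355.79998779296875, 176.60000610351562], [364.20001220703125, 193.39999389648438], [355.3999938964844, 197.8000030517578]]
steel s 342.5 [309.  263.5] [[300.0, 255.0], [327.0, 255.0], [327.0, 280.0], [300.0, 280.0]]
steel tri [array([ 0.5242, -0.2583,  0.0305]), np.float64(0.05)]
```

Request:
apply_moves --pt "0 1.6 -4.65 0 0 0 -0.132" --pt "0 1.6 -4.65 0 0 0 -0.132" --pt "0 1.6 -4.65 0 0 0 -0.132" --pt "0 1.6 -4.65 0 0 0 -0.132" --pt "0 1.6 -4.65 0 0 0 -0.132" --pt "0 1.6 -4.65 0 0 0 -0.132" --pt "0 1.6 -4.65 0 0 0 -0.132" --pt "0 1.6 -4.65 0 0 0 -0.132" --pt "0 1.6 -4.65 0 0 0 -0.132" --pt "0 1.6 -4.65 0 0 0 -0.132"

```text
time_s: 1.1
ee_pos: [0.3893, 0.0329, 0.1965]
eef_rot: [3.141, -0.0, 1.386]
force: [0.5, 0.4, -0.5]
grip_width: 0.0939
grip_force: 0.0
```

Request:
apply_moves --pt "0 1.6 -4.65 0 0 0 -0.132" --pt "0 1.6 -4.65 0 0 0 -0.132" --pt "0 1.6 -4.65 0 0 0 -0.132" --pt "0 1.6 -4.65 0 0 0 -0.132" --pt "0 1.6 -4.65 0 0 0 -0.132" --pt "0 1.6 -4.65 0 0 0 -0.132" --pt "0 1.6 -4.65 0 0 0 -0.132"

```text
time_s: 1.8
ee_pos: [0.5013, -0.2926, 0.1961]
eef_rot: [-3.141, 0.0, 0.462]
force: [1.3, 0.3, 0.8]
grip_width: 0.0941
grip_force: 0.0
```

```bash
python3 - <<'E'
from h import *
from station import ctrl
o=ctrl.get_obs();w=ctrl.camera("wrist")
print(o["ee_pos"],o["eef_rot"],w["K"].tolist(),np.round(w["hand_eye"],4).tolist(),[k for k in w])
pickle.dump((o,w),open("w1.pkl","wb"));cv2.imwrite("pics/w1.png",cv2.resize(w["img"][:,:,::-1],None,fx=1.5,fy=1.5,interpolation=cv2.INTER_CUBIC))
E
```

```text
[ 0.50131583 -0.29258746  0.19605818] [-3.14110316e+00  2.15135292e-04  4.62094263e-01] [[297.3186396354542, 0.0, 252.72962395955705], [0.0, 297.3186396354542, 189.08128283664746], [0.0, 0.0, 1.0]] [[-0.0007, 0.972, 0.2351, 0.0674], [1.0, 0.0009, -0.0009, 0.0007], [-0.0011, 0.2351, -0.972, -0.1885], [0.0, 0.0, 0.0, 1.0]] ['img', 'K', 'hand_eye']
```

View pics/w1.png

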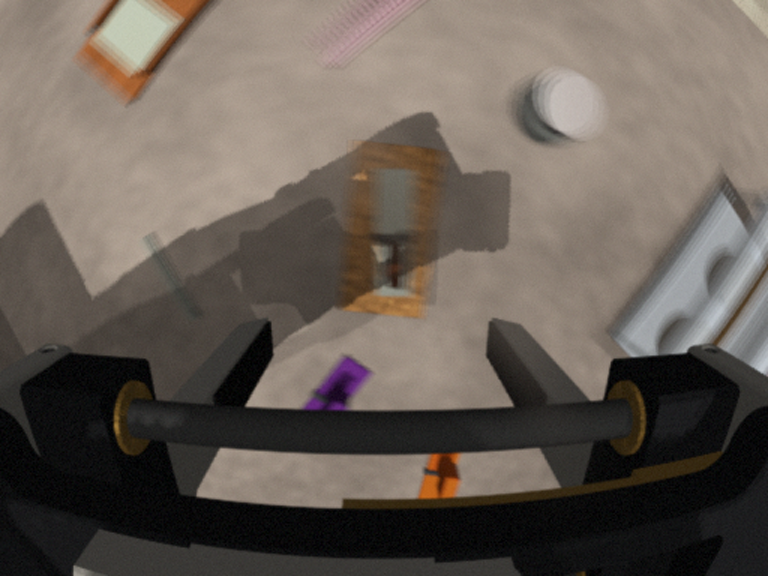

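The wrist picture is blurred by motion. The lifter is upright in it, blade tip near (400,168) and grip near (393,262), so it is nearly aligned with the tool. I'll go lower, let the arm settle, then measure.

Request:
apply_moves --pt "90 0.2 -0.3 -3.5 0 0 0" --pt "90 0.2 -0.3 -3.5 0 0 0" --pt "90 0 0 0 0 0 0" --pt "90 0 0 0 0 0 0" --pt "90 0 0 0 0 0 0"

```text
time_s: 2.35
ee_pos: [0.5059, -0.2968, 0.1286]
eef_rot: [3.139, -0.001, 0.468]
force: [-0.3, -0.5, 0.4]
grip_width: 0.0612
grip_force: 0.0
```

```bash
cat >> h.py <<'E'
def wray(o,w,p):
    K=w["K"];v=(np.array(p)-[K[0,2],K[1,2]])/K[0,0];r=np.hypot(*v);s=np.sinc(r/np.pi)
    d=np.array([v[0]*s,-v[1]*s,-np.cos(r)]);T=np.eye(4);T[:3,:3]=R.from_euler("xyz",o["eef_rot"]).as_matrix();T[:3,3]=o["ee_pos"]
    T=T@w["hand_eye"];d=T[:3,:3]@d;return T[:3,3],d/np.linalg.norm(d)
def wz(o,w,p,z):
    a,d=wray(o,w,p);return a+d*(z-a[2])/d[2]
E
python3 - <<'E'
from h import *
from station import ctrl
o=ctrl.get_obs();w=ctrl.camera("wrist")
print(o["ee_pos"],o["eef_rot"],o["grip_width"],o["force"])
pickle.dump((o,w),open("w2.pkl","wb"));cv2.imwrite("pics/w2.png",cv2.resize(w["img"][:,:,::-1],None,fx=1.5,fy=1.5,interpolation=cv2.INTER_CUBIC))
E
```

```text
[ 0.50588739 -0.29675193  0.12859462] [ 3.13919266e+00 -1.34909889e-03  4.68118840e-01] 0.06119230159523629 [-0.34571714 -0.51694132  0.36062848]
```

View pics/w2.png

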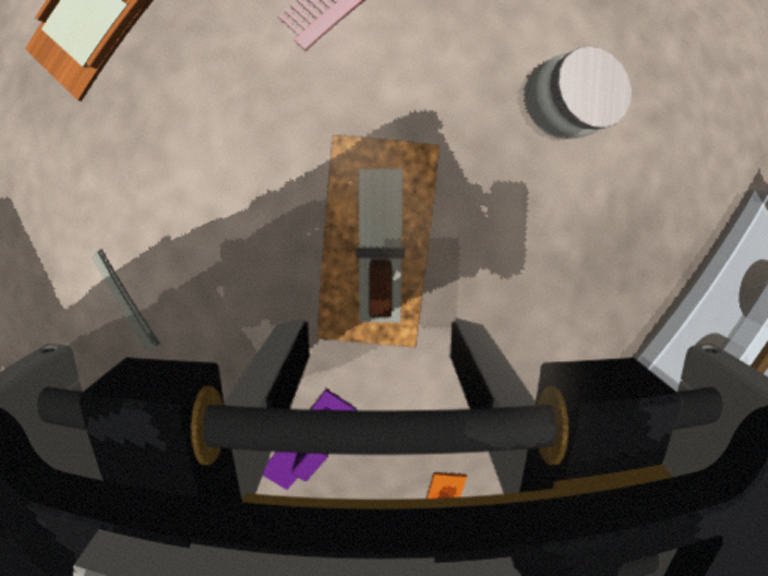

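The sharp wrist view (1.5x) shows the blade's leading edge at about (380,168), the grip's dark top at (380,287) and the foot's rear at (380,322). Next I'll compute the poses from it.

```bash
python3 - <<'E'
from h import *
o,w=pickle.load(open("w2.pkl","rb"))
h=cv2.cvtColor(w["img"],cv2.COLOR_RGB2HSV)
print([h[y,x].tolist() for x,y in[(253,192),(253,140),(253,166),(262,185),(230,150),(247,210),(50,15),(60,45)]])
def show(n,c,z):
    b=cv2.boxPoints(cv2.minAreaRect(c));P=np.array([wz(o,w,p,z) for p in b])
    e=[P[1]-P[0],P[2]-P[1]];L=[np.linalg.norm(v[:2]) for v in e];v=e[int(np.argmax(L))]
    yaw=np.arctan2(v[1],v[0]);yaw=(yaw+np.pi/2)%np.pi-np.pi/2
    print(n,cv2.contourArea(c),(b*1.5).round(0).tolist(),wz(o,w,cen(c),z).round(4),np.round(L,4),"yaw",yaw.round(3),"boxc",P.mean(0).round(4))
g=blob(w["img"],(238,168,272,218),(0,60,0),(14,255,75));show("grip",g,.058)
s=blob(w["img"],(230,105,280,167),(20,0,60),(100,75,255));show("blade",s,.007)
p=blob(w["img"],(205,85,300,235),(9,110,60),(24,255,255))
show("pad",p,.004)
T=pickle.load(open("cams0.pkl","rb"))["top"]
top=blob(T["img"],(350,185,385,220),(0,90,10),(12,255,110))
print("tri grip",tri(wray(o,w,cen(g)),ray(T,cen(top))))
hc=cv2.convexHull(p);
print("pad hull4",[(wz(o,w,q,.004).round(4)).tolist() for q in cv2.approxPolyDP(hc,6,True)[:,0]])
E
```

```text
[[11, 181, 38], [23, 28, 109], [23, 24, 43], [30, 20, 141], [15, 141, 98], [9, 120, 51], [40, 25, 221], [12, 174, 177]]
grip 495.0 [[369.0, 260.0], [392.0, 260.0], [392.0, 315.0], [369.0, 315.0]] [ 0.5086 -0.2969  0.058 ] [0.0133 0.0343] yaw 0.474 boxc [ 0.5087 -0.2973  0.058 ]
blade 1354.0 [[358.0, 170.0], [400.0, 170.0], [400.0, 248.0], [358.0, 248.0]] [ 0.5481 -0.2776  0.007 ] [0.0289 0.0547] yaw 0.473 boxc [ 0.5476 -0.2774  0.007 ]
pad 8866.5 [[311.0, 336.0], [333.0, 133.0], [439.0, 145.0], [416.0, 348.0]] [ 0.5253 -0.2861  0.004 ] [0.1498 0.0737] yaw 0.336 boxc [ 0.5236 -0.2854  0.004 ]
tri grip (array([ 0.50642275, -0.29823762,  0.04878925]), np.float64(0.0005286085211124121))
pad hull4 [[0.579, -0.2265, 0.004], [0.6051, -0.2941, 0.004], [0.4685, -0.3465, 0.004], [0.4423, -0.2788, 0.004]]
```

Request:
apply_moves --pt "90 0.25 0 -3.0 0 0 0.005" --pt "90 0 0 -3.0 0 0 0" --pt "90 0 0 -1.5 0 0 0" --pt "90 0 0 0 0 0 0" --pt "90 0 0 0 0 0 0"

```text
time_s: 2.9
ee_pos: [0.5083, -0.2969, 0.053]
eef_rot: [3.14, -0.001, 0.473]
force: [-0.7, 0.2, 0.4]
grip_width: 0.061
grip_force: 0.0
```

Request:
apply_moves --pt "255 0 0 0 0 0 0" --pt "255 0 0 0 0 0 0" --pt "255 0 0 0 0 0 0" --pt "255 0 0 0 0 0 0" --pt "255 0 0 0 0 0 0" --pt "255 0 0 0 0 0 0" --grip_force 40

```text
time_s: 3.5
ee_pos: [0.5077, -0.2965, 0.0515]
eef_rot: [3.142, 0.0, 0.473]
force: [-0.4, 0.1, 0.2]
grip_width: 0.016
grip_force: 0.0
```

Request:
apply_moves --pt "255 0 0 0 0 0 0" --pt "255 0 0 0 0 0 0" --pt "255 0 0 0 0 0 0"

```text
time_s: 3.8
ee_pos: [0.5077, -0.2965, 0.0514]
eef_rot: [-3.142, 0.0, 0.473]
force: [0.4, -0.0, 0.5]
grip_width: 0.0006
grip_force: 0.0
```

```bash
python3 - <<'E'
from station import ctrl
for i in range(3):
    o=ctrl.get_obs();print(o["ee_pos"].round(5),o["eef_rot"].round(4),o["force"].round(2),o["grip_width"],o["grip_force"]);ctrl.camera("wrist")
E
```

```text
[ 0.50768 -0.29651  0.05143] [-3.1415  0.      0.4728] [ 0.39 -0.01  0.47] 0.0006377899303349952 0.0
[ 0.50768 -0.29653  0.05144] [-3.1416 -0.      0.4728] [ 0.66 -1.28  0.05] 0.0005200148717111768 0.0
[ 0.50768 -0.29651  0.05143] [-3.1415  0.      0.4728] [-0.53  0.08 -0.42] 0.0005088076214643686 0.0
```

```bash
python3 - <<'E'
from h import *
from station import ctrl
o=ctrl.get_obs();w=ctrl.camera("wrist");pickle.dump((o,w),open("w3.pkl","wb"))
cv2.imwrite("pics/w3.png",cv2.resize(w["img"][:,:,::-1],None,fx=1.5,fy=1.5))
E
```

```text
(no output)
```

View pics/w3.png

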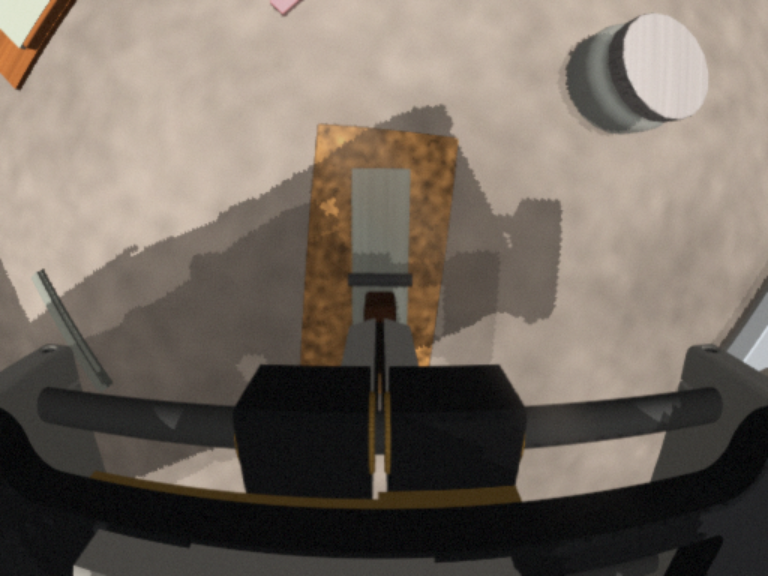

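The jaws closed on nothing: width 0.6 mm, with the grip still at (380,305), ahead of and below the fingers. From the image scale the fingertips seem to sit higher than the text says. I'll check their real height against the side view.

```bash
python3 - <<'E'
from h import *
from station import ctrl
def proj(c,P):
    q=np.linalg.inv(c["pose"])@np.r_[P,1];K=c["K"];return K[0,0]*q[0]/-q[2]+K[0,2],K[1,1]*-q[1]/-q[2]+K[1,2]
S=pickle.load(open("cams0.pkl","rb"))["side"]
y=np.array([np.sin(2.712),-np.cos(2.712),0]);c=np.array([.229,.5,.196])
for z in(.171,.206):print(z,[np.round(np.array(proj(S,np.r_[(c+s*.053*y)[:2],z]))*1.5) for s in(-1,1)])
s=ctrl.camera("side");print(proj(s,[.5077,-.2965,.0264]),proj(s,[.5077,-.2965,.06]))
cv2.imwrite("pics/s3.png",cv2.resize(s["img"][205:300,270:400,::-1],None,fx=6,fy=6,interpolation=cv2.INTER_CUBIC))
E
```

```text
0.171 [array([178., 177.]), array([191., 159.])]
0.206 [array([174., 161.]), array([188., 144.])]
(np.float64(323.066350410655), np.float64(276.7035242259881)) (np.float64(324.862956341481), np.float64(266.15893673570463))
```

View pics/s3.png

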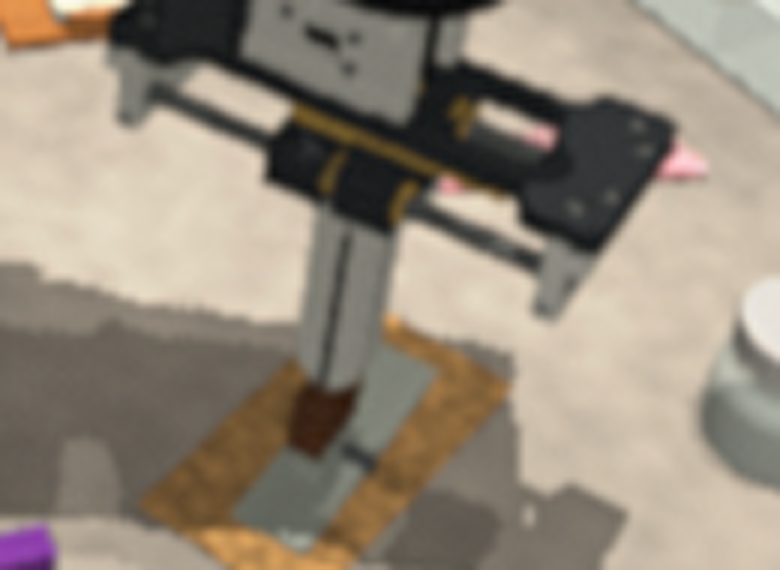

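The side view settles it. The closed fingertips end right on top of the grip, at z≈0.06, so they are about 9 mm behind the reported TCP instead of 25 mm ahead of it. I'll open, go 26 mm lower and grasp there.

Request:
apply_moves --pt "80 0 0 0.3 0 0 0" --pt "80 0 0 0 0 0 0" --pt "80 0 0 0 0 0 0" --pt "80 0 0 0 0 0 0" --pt "80 0 0 0 0 0 0" --pt "80 0 0 -1.0 0 0 0" --pt "80 0 0 -1.0 0 0 0" --pt "80 0 0 -0.8 0 0 0" --pt "80 0 0 0 0 0 0" --pt "80 0 0 0 0 0 0"

```text
time_s: 5.05
ee_pos: [0.5076, -0.2965, 0.0261]
eef_rot: [-3.141, 0.0, 0.473]
force: [0.2, 0.4, 0.6]
grip_width: 0.0644
grip_force: 0.0
```

Request:
apply_moves --pt "255 0 0 0 0 0 0" --pt "255 0 0 0 0 0 0" --pt "255 0 0 0 0 0 0" --pt "255 0 0 0 0 0 0" --pt "255 0 0 0 0 0 0" --pt "255 0 0 0 0 0 0" --pt "255 0 0 0 0 0 0" --grip_force 40

```text
time_s: 5.75
ee_pos: [0.5077, -0.2965, 0.0265]
eef_rot: [-3.142, 0.0, 0.473]
force: [-0.1, -0.0, 0.0]
grip_width: 0.0137
grip_force: 40.0
```

```bash
python3 - <<'E'
from station import ctrl
for i in range(3):
    o=ctrl.get_obs();print(o["ee_pos"].round(5),o["eef_rot"].round(4),o["force"].round(2),o["moment"].round(3),o["grip_width"],o["grip_force"]);i<2 and ctrl.camera("wrist")
E
```

```text
[ 0.50766 -0.29652  0.02645] [-3.1416  0.      0.4728] [-0.13 -0.04  0.01] [-0.029  0.147 -0.018] 0.013655632473675999 39.99374449253082
[ 0.50768 -0.29656  0.02647] [ 3.1415 -0.      0.4728] [ 0.56 -0.02  0.14] [-0.062  0.146 -0.054] 0.013609040577362464 39.99353885650635
[ 0.50767 -0.29655  0.02646] [3.1416 0.     0.4728] [ 0.35 -0.6  -0.01] [-0.05   0.092  0.038] 0.01353876010896328 39.993571043014526
```

Request:
apply_moves --pt "255 0 0 1.0 0 0 0" --pt "255 0 0 0.6 -0.0273 0.0534 0" --pt "255 0 0 0 -0.0273 0.0534 0" --pt "255 0 0 -0.2 0 0 0" --pt "255 0 0 -0.2 0 0 0" --pt "255 0 0 -0.1 0 0 0" --pt "255 0 0 0 0 0 0" --pt "255 0 0 0 0 0 0" --pt "255 0 0 0 0 0 0"

```text
time_s: 6.75
ee_pos: [0.5076, -0.2967, 0.0375]
eef_rot: [3.142, 0.12, 0.473]
force: [0.6, 0.0, -0.2]
grip_width: 0.0142
grip_force: 40.0
```

```bash
cat > st.py <<'E'
from station import ctrl
o=ctrl.get_obs();print(o["time_s"],o["ee_pos"].round(5),o["eef_rot"].round(4),o["force"].round(2),o["moment"].round(3),o["grip_width"].round(4))
E
python3 st.py
```

```text
Traceback (most recent call last):
  File "st.py", line 2, in <module>
    o=ctrl.get_obs();print(o["time_s"],o["ee_pos"].round(5),o["eef_rot"].round(4),o["force"].round(2),o["moment"].round(3),o["grip_width"].round(4))
                                                                                                                           ^^^^^^^^^^^^^^^^^^^^^
AttributeError: 'float' object has no attribute 'round'
```

Request:
apply_moves --pt "255 0 0 -0.1 0 0 0" --pt "255 0 0 -0.1 0 0 0" --pt "255 0 0 -0.1 0 0 0" --pt "255 0 0 0 0 0 0"

```text
time_s: 7.15
ee_pos: [0.5076, -0.2965, 0.0342]
eef_rot: [-3.141, 0.12, 0.473]
force: [0.0, -1.1, -0.6]
grip_width: 0.0138
grip_force: 40.0
```

Request:
apply_moves --pt "255 0 0 -0.1 0 0 0" --pt "255 0 0 0 0 0 0" --pt "255 0 0 0 0 0 0"

```text
time_s: 7.45
ee_pos: [0.5077, -0.2965, 0.0334]
eef_rot: [-3.142, 0.12, 0.473]
force: [-0.9, -0.0, -1.5]
grip_width: 0.0136
grip_force: 40.0
```

Request:
apply_moves --pt "255 0 0 -0.1 0 0 0" --pt "255 0 0 0 0 0 0" --pt "255 0 0 0 0 0 0"

```text
time_s: 7.75
ee_pos: [0.5077, -0.2965, 0.0324]
eef_rot: [3.142, 0.12, 0.473]
force: [-0.4, 0.8, -0.8]
grip_width: 0.0136
grip_force: 40.0
```

Request:
apply_moves --pt "255 0 0 -0.1 0 0 0" --pt "255 0 0 0 0 0 0" --pt "255 0 0 0 0 0 0"

```text
time_s: 8.05
ee_pos: [0.5078, -0.2966, 0.0317]
eef_rot: [3.141, 0.12, 0.473]
force: [-1.3, 0.2, 1.4]
grip_width: 0.0133
grip_force: 40.0
```

Request:
apply_moves --pt "255 0 0 -0.1 0 0 0" --pt "255 0 0 0 0 0 0" --pt "255 0 0 0 0 0 0"

```text
time_s: 8.35
ee_pos: [0.5078, -0.2968, 0.031]
eef_rot: [3.141, 0.12, 0.473]
force: [-2.4, -1.4, 6.4]
grip_width: 0.0138
grip_force: 40.0
```

Request:
apply_moves --pt "255 0 0 -0.05 0 0 0" --pt "255 0 0 0 0 0 0" --pt "255 0 0 0 0 0 0"

```text
time_s: 8.65
ee_pos: [0.5078, -0.2969, 0.0306]
eef_rot: [3.141, 0.12, 0.473]
force: [-3.2, -2.0, 6.1]
grip_width: 0.0137
grip_force: 40.0
```

Request:
apply_moves --pt "255 0 0 0.5 0 0 0" --pt "255 0 0 2.0 0.0228 -0.0445 0" --pt "255 0 0 3.5 0 0 0" --pt "255 0 0 0 0 0 0" --pt "255 0 0 0 0 0 0"

```text
time_s: 9.15
ee_pos: [0.5078, -0.2965, 0.0902]
eef_rot: [3.141, 0.07, 0.473]
force: [-0.1, 0.8, -1.4]
grip_width: 0.0137
grip_force: 40.0
```

```bash
sed -i 's/\["grip_width"\].round(4)/["grip_width"]/' st.py; python3 st.py; python3 - <<'E'
from h import *
d=pickle.load(open("cams0.pkl","rb"));T,S=d["top"],d["side"]
t=blob(T["img"],(225,120,290,200),(3,140,50),(16,255,255));c=blob(T["img"],(235,150,275,190),(15,15,120),(45,110,255))
for n,k,z in(("tray",t,.014),("coaster",c,.0155)):
    b=cv2.boxPoints(cv2.minAreaRect(cv2.convexHull(k)));P=np.array([onz(T,p,z) for p in b])
    print(n,P.round(4).tolist(),P.mean(0).round(4),"yaws",[np.arctan2(*(P[(i+1)%4]-P[i])[[1,0]]).round(3) for i in range(4)],[np.linalg.norm(P[(i+1)%4]-P[i]).round(4) for i in range(4)])
cs=blob(S["img"],(265,185,305,215),(15,15,185),(45,80,255));print(cv2.contourArea(cs),cen(cs),[np.round(v,4) for v in tri(ray(T,cen(c)),ray(S,cen(cs)))])
E
```

```text
9.15 [ 0.50778 -0.29652  0.0902 ] [3.1409 0.0695 0.4728] [-0.14  0.79 -1.38] [-0.018  0.096 -0.021] 0.013746339087547204
tray [[0.5493, 0.0779, 0.014], [0.7245, 0.0335, 0.014], [0.7005, -0.057, 0.014], [0.5259, -0.0113, 0.014]] [0.6251 0.0108 0.014 ] yaws [np.float64(-0.248), np.float64(-1.83), np.float64(2.886), np.float64(1.314)] [np.float64(0.1807), np.float64(0.0937), np.float64(0.1805), np.float64(0.0923)]
coaster [[0.5709, 0.0568, 0.0155], [0.6295, 0.0424, 0.0155], [0.6122, -0.0259, 0.0155], [0.5538, -0.0112, 0.0155]] [0.5916 0.0155 0.0155] yaws [np.float64(-0.24), np.float64(-1.819), np.float64(2.896), np.float64(1.324)] [np.float64(0.0603), np.float64(0.0704), np.float64(0.0603), np.float64(0.0701)]
230.0 [286.27971014 198.7826087 ] [array([0.5925, 0.0148, 0.0135]), np.float64(0.001)]
```

Request:
apply_moves --pt "255 -0.37 4.27 0 0 0 -0.0894" --pt "255 -0.37 4.27 0 0 0 -0.0894" --pt "255 -0.37 4.27 0 0 0 -0.0894" --pt "255 -0.37 4.27 0 0 0 -0.0894" --pt "255 -0.37 4.27 0 0 0 -0.0894" --pt "255 -0.37 4.27 0 0 0 -0.0894" --pt "255 -0.37 4.27 -1.5 0 0 -0.0894" --pt "255 -0.37 4.27 -1.5 0 0 -0.0894" --pt "255 0 0 0 0 0 0" --pt "255 0 0 0 0 0 0"

```text
time_s: 10.15
ee_pos: [0.4774, 0.0455, 0.0589]
eef_rot: [3.141, 0.072, -0.24]
force: [-0.9, -0.2, -1.2]
grip_width: 0.0135
grip_force: 40.0
```

Request:
apply_moves --pt "255 0 0 0 0 0 0" --pt "255 0 0 0 0 0 0"

```text
time_s: 10.35
ee_pos: [0.4783, 0.0441, 0.06]
eef_rot: [3.142, 0.07, -0.243]
force: [0.3, 0.2, -1.2]
grip_width: 0.0136
grip_force: 40.0
```

```bash
python3 st.py; python3 - <<'E'
from h import *
from station import ctrl
o=ctrl.get_obs();w=ctrl.camera("wrist");pickle.dump((o,w),open("w4.pkl","wb"))
cv2.imwrite("pics/w4.png",cv2.resize(w["img"][:,:,::-1],None,fx=1.5,fy=1.5))
E
```

```text
10.35 [0.47828 0.04406 0.06001] [ 3.1416  0.0698 -0.2432] [ 0.31  0.19 -1.18] [0.002 0.113 0.01 ] 0.013567719063385834
```

View pics/w4.png

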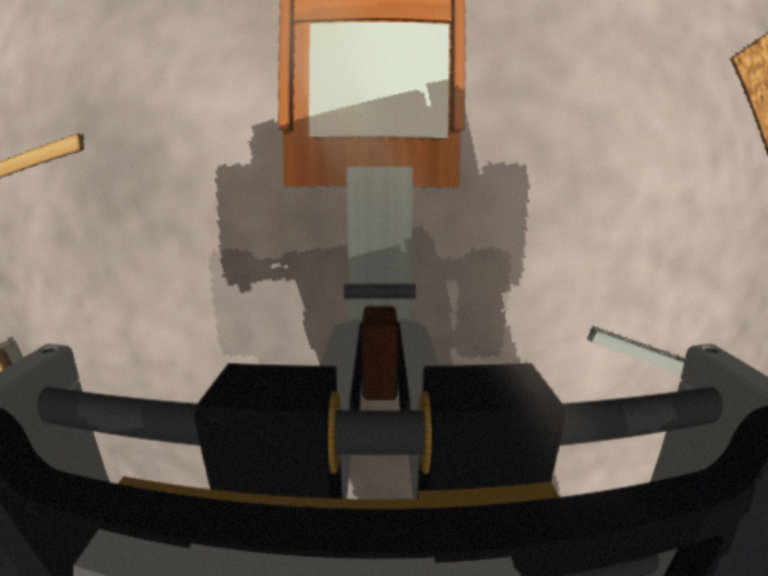

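The wrist view shows blade and coaster centred on the same column (about 380). The blade's leading edge is at row 167, the tray front at row 186, the coaster's near edge at row 137 and its far edge with the step at row ~22, with all edges parallel.

```bash
python3 - <<'E'
from h import *
o,w=pickle.load(open("w4.pkl","rb"));c=np.array([.6251,.0108]);x=np.array([.968,-.2503]);y=np.array([.2503,.968])
for n,p,z in(("trayfrontL",(285,186),.006),("trayfrontR",(459,186),.006),("cnearL",(309,137),.0155),("cnearR",(448,137),.0155),("cfarL",(309,22),.0155),("cfarR",(448,23),.0155),("tip L",(347,167),.034),("tip R",(413,167),.034),("rimL",(290,129),.018),("rimR",(457,129),.018),("TCP",None,0)):
    P=o["ee_pos"] if p is None else wz(o,w,np.array(p)/1.5,z);q=P[:2]-c;print(n,P.round(4),"tray",np.round([q@x,q@y],4))
E
```

```text
trayfrontL [0.5493 0.0775 0.006 ] tray [-0.0901  0.0456]
trayfrontR [ 0.5265 -0.013   0.006 ] tray [-0.0895 -0.0477]
cnearL [0.5706 0.0566 0.0155] tray [-0.0642  0.0307]
cnearR [ 0.5536 -0.0116  0.0155] tray [-0.0636 -0.0395]
cfarL [0.6298 0.0419 0.0155] tray [-0.0032  0.0313]
cfarR [ 0.6123 -0.0261  0.0155] tray [-0.0032 -0.039 ]
tip L [0.5511 0.0404 0.034 ] tray [-0.079   0.0101]
tip R [0.5437 0.0106 0.034 ] tray [-0.0787 -0.0206]
rimL [0.5771 0.0646 0.018 ] tray [-0.0599  0.0401]
rimR [ 0.5567 -0.0166  0.018 ] tray [-0.0594 -0.0436]
TCP [0.4783 0.0441 0.06  ] tray [-0.1504 -0.0046]
```

Request:
apply_moves --pt "255 0 0 -1.2 0 0 0" --pt "255 0 0 -0.9 0 0 0" --pt "255 0 0 -0.4 0 0 0" --pt "255 0 0 -0.2 0 0 0" --pt "255 0 0 -0.1 0 0 0" --pt "255 0 0 0 0 0 0" --pt "255 0 0 0 0 0 0"

```text
time_s: 11.1
ee_pos: [0.4783, 0.0451, 0.0322]
eef_rot: [-3.141, 0.069, -0.242]
force: [-0.7, -0.4, -0.2]
grip_width: 0.0135
grip_force: 40.0
```

Request:
apply_moves --pt "255 0 0 -0.05 0 0 0" --pt "255 0 0 -0.05 0 0 0" --pt "255 0 0 0 0 0 0" --pt "255 0 0 0 0 0 0"

```text
time_s: 11.5
ee_pos: [0.4781, 0.0451, 0.031]
eef_rot: [-3.142, 0.07, -0.242]
force: [0.3, 0.4, -0.8]
grip_width: 0.014
grip_force: 40.0
```

```bash
python3 st.py
```

```text
11.5 [0.47807 0.04508 0.03097] [-3.1415  0.0699 -0.2424] [ 0.27  0.4  -0.79] [0.065 0.121 0.02 ] 0.01395905662919862
```

Request:
apply_moves --pt "255 0 0 -0.05 0 0 0" --pt "255 0 0 0 0 0 0" --pt "255 0 0 0 0 0 0"

```text
time_s: 11.8
ee_pos: [0.4781, 0.0451, 0.0304]
eef_rot: [-3.142, 0.07, -0.242]
force: [0.0, 0.4, -0.8]
grip_width: 0.0138
grip_force: 40.0
```

Request:
apply_moves --pt "255 0 0 -0.05 0 0 0" --pt "255 0 0 0 0 0 0" --pt "255 0 0 0 0 0 0"

```text
time_s: 12.1
ee_pos: [0.4781, 0.0451, 0.0299]
eef_rot: [-3.142, 0.07, -0.242]
force: [0.2, -0.4, -0.4]
grip_width: 0.0136
grip_force: 40.0
```

Request:
apply_moves --pt "255 0 0 -0.03 0 0 0" --pt "255 0 0 0 0 0 0" --pt "255 0 0 0 0 0 0"

```text
time_s: 12.4
ee_pos: [0.4781, 0.0451, 0.0296]
eef_rot: [-3.142, 0.07, -0.242]
force: [-0.4, -0.9, -1.1]
grip_width: 0.0138
grip_force: 40.0
```

Request:
apply_moves --pt "255 0 0 -0.03 0 0 0" --pt "255 0 0 0 0 0 0" --pt "255 0 0 0 0 0 0"

```text
time_s: 12.7
ee_pos: [0.4781, 0.0451, 0.0294]
eef_rot: [-3.141, 0.07, -0.242]
force: [-0.8, 0.7, 2.6]
grip_width: 0.0139
grip_force: 40.0
```

Request:
apply_moves --pt "255 0 0 -0.03 0 0 0" --pt "255 0 0 0 0 0 0" --pt "255 0 0 0 0 0 0"

```text
time_s: 13.0
ee_pos: [0.4781, 0.0451, 0.0292]
eef_rot: [-3.141, 0.07, -0.242]
force: [-2.9, -0.8, 5.4]
grip_width: 0.0137
grip_force: 40.0
```

```bash
python3 st.py
```

```text
13.0 [0.47813 0.04511 0.02923] [-3.1414  0.0697 -0.2424] [-2.88 -0.82  5.39] [0.012 0.435 0.007] 0.013657603738748707
```

Request:
apply_moves --pt "255 0 0 0.02 0 0 0" --pt "255 0.291 -0.072 0 0 0 0" --pt "255 0.291 -0.072 0 0 0 0" --pt "255 0.291 -0.072 0 0 0 0" --pt "255 0.291 -0.072 0 0 0 0" --pt "255 0 0 0 0 0 0" --pt "255 0 0 0 0 0 0"

```text
time_s: 13.7
ee_pos: [0.4901, 0.0421, 0.0292]
eef_rot: [-3.141, 0.069, -0.243]
force: [1.4, -0.4, 1.5]
grip_width: 0.0136
grip_force: 40.0
```

```bash
python3 st.py
```

```text
13.7 [0.49015 0.04206 0.02922] [-3.1414  0.069  -0.2425] [ 1.36 -0.41  1.52] [-0.053 -0.38   0.013] 0.0136342495239731
```

Request:
apply_moves --pt "255 0.291 -0.072 0 0 0 0" --pt "255 0.291 -0.072 0 0 0 0" --pt "255 0.291 -0.072 0 0 0 0" --pt "255 0 0 0 0 0 0"

```text
time_s: 14.1
ee_pos: [0.4989, 0.0399, 0.0292]
eef_rot: [-3.141, 0.07, -0.242]
force: [0.8, -0.8, 2.4]
grip_width: 0.0141
grip_force: 40.0
```

Request:
apply_moves --pt "255 0.291 -0.072 0 0 0 0" --pt "255 0.291 -0.072 0 0 0 0" --pt "255 0.291 -0.072 0 0 0 0" --pt "255 0 0 0 0 0 0"

```text
time_s: 14.5
ee_pos: [0.5075, 0.0378, 0.0292]
eef_rot: [-3.141, 0.07, -0.243]
force: [0.8, 0.3, 2.0]
grip_width: 0.0137
grip_force: 40.0
```

```bash
python3 st.py;  python3 - <<'E'
from h import *
from station import ctrl
o=ctrl.get_obs();w=ctrl.camera("wrist");pickle.dump((o,w),open("w5.pkl","wb"))
cv2.imwrite("pics/w5.png",cv2.resize(w["img"][0:220,130:390,::-1],None,fx=2.5,fy=2.5))
E
```

```text
14.5 [0.50754 0.03777 0.02921] [-3.1414  0.0695 -0.2425] [0.8  0.3  2.03] [-0.046 -0.25   0.02 ] 0.013691532675565372
```

View pics/w5.png

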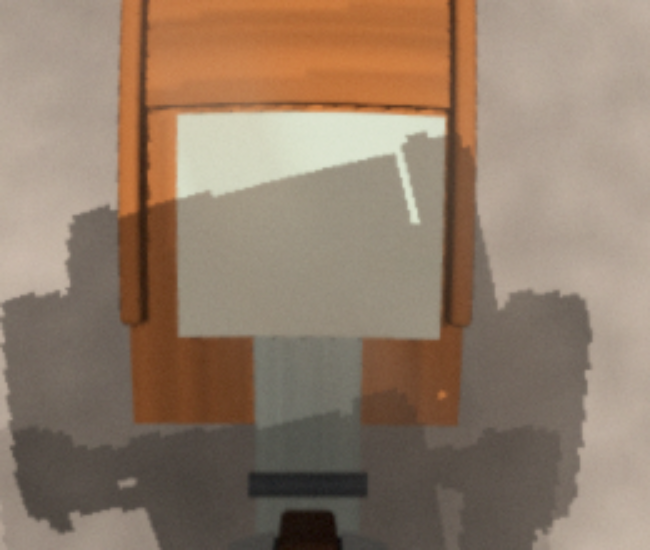

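The blade has gone about 15 mm under the near edge (row 338 in the crop). The coaster has not moved: its far edge is still at row 112, just short of the step. Contact force is a gentle 2–3 N, so I'll keep sliding.

Request:
apply_moves --pt "255 0.291 -0.072 0 0 0 0" --pt "255 0.291 -0.072 0 0 0 0" --pt "255 0.291 -0.072 0 0 0 0" --pt "255 0 0 0 0 0 0"

```text
time_s: 14.95
ee_pos: [0.5162, 0.0356, 0.0292]
eef_rot: [-3.142, 0.07, -0.242]
force: [0.7, 0.0, 2.7]
grip_width: 0.0138
grip_force: 40.0
```

Request:
apply_moves --pt "255 0.291 -0.072 0 0 0 0" --pt "255 0.291 -0.072 0 0 0 0" --pt "255 0.291 -0.072 0 0 0 0" --pt "255 0 0 0 0 0 0" --pt "255 0 0 0 0 0 0"

```text
time_s: 15.45
ee_pos: [0.5249, 0.0335, 0.0292]
eef_rot: [-3.141, 0.069, -0.242]
force: [0.4, -0.6, 2.8]
grip_width: 0.0137
grip_force: 40.0
```

```bash
python3 st.py
```

```text
15.45 [0.52486 0.03349 0.02924] [-3.1415  0.0692 -0.2424] [ 0.43 -0.58  2.79] [-0.067 -0.37   0.025] 0.013738702121759655
```

Request:
apply_moves --pt "255 0.056 -0.014 0.22 0 0 0" --pt "255 0.056 -0.014 0.22 0 0 0" --pt "255 0.056 -0.014 0.22 0 0 0" --pt "255 0.056 -0.014 0.22 0 0 0" --pt "255 0.056 -0.014 0.22 0 0 0" --pt "255 0 0 0 0 0 0" --pt "255 0 0 0 0 0 0"

```text
time_s: 16.15
ee_pos: [0.5274, 0.0328, 0.0402]
eef_rot: [-3.142, 0.07, -0.242]
force: [0.4, 0.3, -2.2]
grip_width: 0.0137
grip_force: 40.0
```

```bash
python3 st.py;  python3 - <<'E'
from h import *
from station import ctrl
s=ctrl.camera("side");w=ctrl.camera("wrist")
a=cv2.resize(s["img"][165:230,245:345,::-1],(600,390),interpolation=cv2.INTER_CUBIC)
b=cv2.resize(w["img"][0:200,140:380,::-1],(240,200));a[:200,360:]=b
cv2.imwrite("pics/f1.png",a)
E
```

```text
16.15 [0.52743 0.03282 0.04025] [-3.1415  0.0699 -0.2424] [ 0.38  0.29 -2.16] [0.037 0.12  0.006] 0.013717980135191526
```

View pics/f1.png

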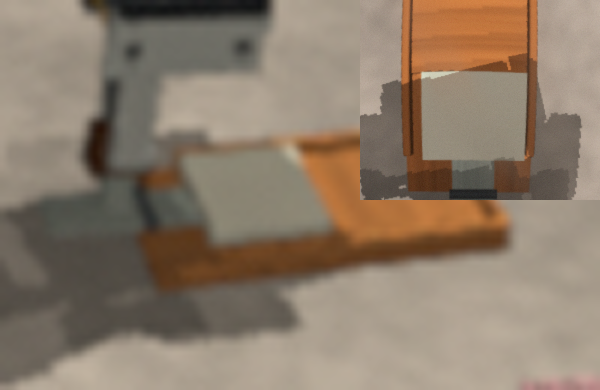

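The coaster is tilting cleanly: its near edge is raised on the blade tip and its far edge is at the step (inset, row ~72). I'll continue along the arc.

Request:
apply_moves --pt "255 0.139 -0.034 0.195 0 0 0" --pt "255 0.139 -0.034 0.195 0 0 0" --pt "255 0.139 -0.034 0.195 0 0 0" --pt "255 0.139 -0.034 0.195 0 0 0" --pt "255 0.15 -0.037 0.175 0 0 0" --pt "255 0.15 -0.037 0.175 0 0 0" --pt "255 0.15 -0.037 0.175 0 0 0" --pt "255 0 0 0 0 0 0"

```text
time_s: 17.05
ee_pos: [0.5378, 0.0303, 0.0535]
eef_rot: [-3.141, 0.069, -0.242]
force: [0.1, 0.5, -1.8]
grip_width: 0.0136
grip_force: 40.0
```

```bash
cat > cm.py <<'E'
from h import *
from station import ctrl
import sys
T=ctrl.camera("top");S=ctrl.camera("side");pickle.dump((T,S),open(sys.argv[1],"wb"))
c=blob(T["img"],(230,110,290,195),(20,10,70),(60,90,255));x=np.array([.968,-.2503]);y=np.array([.2503,.968])
b=cv2.boxPoints(cv2.minAreaRect(c))
for z in(.0195,.05):
    q=[onz(T,p,z)[:2]-[.6251,.0108] for p in b];print(z,cv2.contourArea(c),np.round([[v@x,v@y] for v in q],3).tolist())
E
python3 st.py; python3 cm.py f2.pkl
```

```text
17.05 [0.5378  0.03032 0.05355] [-3.1414  0.0695 -0.2425] [ 0.06  0.47 -1.82] [0.018 0.116 0.015] 0.013584931616855731
0.0195 0.0 [[-0.085, 0.045], [-0.085, 0.045], [-0.085, 0.045], [-0.085, 0.045]]
0.05 0.0 [[-0.087, 0.042], [-0.087, 0.042], [-0.087, 0.042], [-0.087, 0.042]]
```

Request:
apply_moves --pt "255 0.17 -0.042 0.07 0 0 0" --pt "255 0.17 -0.042 0.07 0 0 0" --pt "255 0.17 -0.042 0.07 0 0 0" --pt "255 0.16 -0.04 0.02 0 0 0" --pt "255 0.16 -0.04 0.02 0 0 0" --pt "255 0.16 -0.04 0.02 0 0 0" --pt "255 0.16 -0.04 0.02 0 0 0" --pt "255 0 0 0 0 0 0"

```text
time_s: 17.95
ee_pos: [0.5492, 0.0274, 0.0562]
eef_rot: [-3.142, 0.07, -0.242]
force: [-0.5, -0.8, -2.0]
grip_width: 0.0135
grip_force: 40.0
```

```bash
python3 st.py; python3 - <<'E'
from h import *
from station import ctrl
w=ctrl.camera("wrist");s=ctrl.camera("side");o=ctrl.get_obs();pickle.dump((o,w,s),open("f3.pkl","wb"))
c=blob(w["img"],(170,0,330,110),(25,8,60),(60,90,255));print(cv2.contourArea(c),cv2.boundingRect(c))
c=blob(s["img"],(265,150,330,215),(15,8,90),(50,80,255));print(cv2.contourArea(c),cv2.boundingRect(c),cv2.boxPoints(cv2.minAreaRect(c)).round().tolist())
E
```

```text
17.95 [0.54915 0.02744 0.05618] [-3.1415  0.0699 -0.2425] [-0.55 -0.77 -2.01] [ 0.038  0.203 -0.041] 0.013480250027136051
60.5 (202, 72, 23, 7)
2153.0 (265, 150, 65, 51) [[265.0, 150.0], [329.0, 150.0], [329.0, 200.0], [265.0, 200.0]]
```

Request:
apply_moves --pt "255 0.12 -0.03 0.01 0 0 0" --pt "255 0.12 -0.03 0.01 0 0 0" --pt "255 0.12 -0.03 0.01 0 0 0" --pt "255 0.12 -0.03 0.01 0 0 0" --pt "255 0.12 -0.03 0 0 0 0" --pt "255 0.12 -0.03 0 0 0 0" --pt "255 0.12 -0.03 0 0 0 0" --pt "255 0.12 -0.03 0 0 0 0" --pt "255 0 0 0 0 0 0" --pt "255 0 0 0 0 0 0"

```text
time_s: 19.05
ee_pos: [0.5586, 0.0251, 0.0566]
eef_rot: [-3.142, 0.07, -0.242]
force: [0.6, -0.1, -1.1]
grip_width: 0.0139
grip_force: 40.0
```

```bash
python3 st.py; python3 - <<'E'
from h import *
from station import ctrl
w=ctrl.camera("wrist");s=ctrl.camera("side");o=ctrl.get_obs();pickle.dump((o,w,s),open("f4.pkl","wb"))
p=pickle.load(open("f3.pkl","rb"))
for n,a,b,r in(("w",p[1],w,(slice(0,200),slice(140,380))),("s",p[2],s,(slice(165,230),slice(245,345)))):
    print(n,(np.abs(a["img"].astype(int)-b["img"])[r].sum(2)>60).sum())
h=cv2.cvtColor(w["img"],cv2.COLOR_RGB2HSV)
for r in range(0,110,8): print(r,[tuple(h[r,c].tolist()) for c in(215,253,290)])
E
```

```text
19.05 [0.55857 0.02512 0.05657] [-3.1415  0.07   -0.2424] [ 0.61 -0.15 -1.14] [ 0.006  0.151 -0.012] 0.013880816890643416
w 1411
s 532
0 [(12, 136, 163), (12, 176, 174), (13, 83, 166)]
8 [(11, 146, 98), (10, 171, 82), (12, 175, 64)]
16 [(13, 161, 193), (13, 173, 201), (13, 168, 199)]
24 [(13, 160, 203), (12, 173, 196), (13, 174, 194)]
32 [(12, 159, 184), (13, 174, 192), (13, 173, 192)]
40 [(13, 163, 189), (13, 176, 194), (13, 171, 195)]
48 [(13, 157, 198), (13, 171, 209), (13, 172, 210)]
56 [(12, 158, 189), (12, 171, 180), (12, 172, 117)]
64 [(13, 154, 180), (12, 165, 192), (11, 180, 116)]
72 [(25, 32, 201), (19, 54, 152), (16, 84, 139)]
80 [(18, 57, 151), (17, 44, 152), (20, 44, 150)]
88 [(18, 58, 150), (18, 49, 150), (21, 46, 151)]
96 [(20, 48, 150), (18, 51, 149), (20, 43, 148)]
104 [(18, 46, 151), (18, 50, 149), (18, 39, 150)]
```

```bash
python3 - <<'E'
from h import *
o,w,s=pickle.load(open("f4.pkl","rb"))
x=np.array([.968,-.2503])
for r in(8,14,70):print(r,[((wz(o,w,(253,r),z)[:2]-[.6251,.0108])@x).round(4) for z in(.01,.018,.066)])
a=np.zeros((560,800,3),np.uint8)
a[:325,:500]=cv2.resize(s["img"][165:230,245:345,::-1],(500,325),interpolation=cv2.INTER_CUBIC)
a[325:,:]=0
b=cv2.resize(w["img"][0:200,140:380,::-1],(300,250));a[:250,500:]=b
p=pickle.load(open("f3.pkl","rb"));a[330:525,:300]=cv2.resize(p[2]["img"][165:230,245:345,::-1],(300,195));a[260:510,500:]=cv2.resize(p[1]["img"][0:200,140:380,::-1],(300,250))
cv2.imwrite("pics/f4.png",a)
E
```

```text
8 [np.float64(0.0846), np.float64(0.0821), np.float64(0.0671)]
14 [np.float64(0.0796), np.float64(0.0772), np.float64(0.0633)]
70 [np.float64(0.0345), np.float64(0.0338), np.float64(0.0293)]
```

View pics/f4.png

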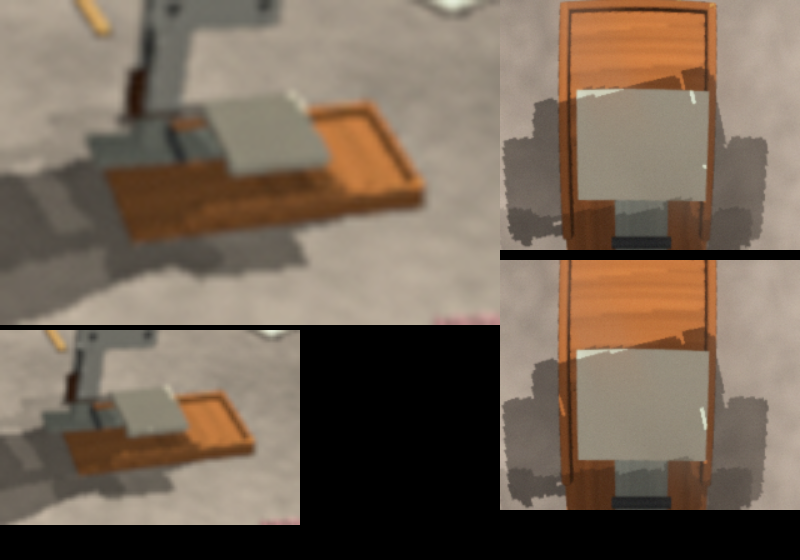

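The pictures show a problem. With 33 mm under it, past the coaster's centre, the coaster lay balanced on the blade and was lifted level, still plain side up, instead of tipping. I'll set it back down gently by the same path, pull the blade back to a bit less than half the coaster's length, and tip it properly.

Request:
apply_moves --pt "255 -0.17 0.042 0 0 0 0" --pt "255 -0.4 0.1 0 0 0 0" --pt "255 -0.4 0.1 0 0 0 0" --pt "255 -0.4 0.1 0 0 0 0" --pt "255 -0.4 0.1 0 0 0 0" --pt "255 -0.4 0.1 0 0 0 0" --pt "255 -0.4 0.1 0 0 0 0" --pt "255 -0.4 0.1 0 0 0 0" --pt "255 -0.4 0.1 0 0 0 0" --pt "255 -0.05 0.01 0 0 0 0"

```text
time_s: 20.15
ee_pos: [0.524, 0.0337, 0.0566]
eef_rot: [-3.142, 0.07, -0.242]
force: [-0.2, -1.2, -1.4]
grip_width: 0.0137
grip_force: 40.0
```

Request:
apply_moves --pt "255 0 0 -0.4 0 0 0" --pt "255 0 0 -0.5 0 0 0" --pt "255 0 0 -0.5 0 0 0" --pt "255 0 0 -0.4 0 0 0" --pt "255 0 0 -0.3 0 0 0" --pt "255 0 0 -0.25 0 0 0" --pt "255 0 0 -0.15 0 0 0" --pt "255 0 0 -0.1 0 0 0" --pt "255 0 0 -0.05 0 0 0" --pt "255 0 0 0 0 0 0"

```text
time_s: 21.15
ee_pos: [0.5245, 0.0336, 0.0302]
eef_rot: [-3.141, 0.07, -0.242]
force: [-0.1, -0.4, -0.9]
grip_width: 0.0134
grip_force: 40.0
```

```bash
python3 st.py; python3 - <<'E'
from h import *
from station import ctrl
o=ctrl.get_obs();w=ctrl.camera("wrist");p,v=pickle.load(open("w5.pkl","rb"))
h=cv2.cvtColor(w["img"],cv2.COLOR_RGB2HSV)
x=np.array([.968,-.2503]);y=np.array([.2503,.968])
m=cv2.inRange(h,np.array((14,8,90)),np.array((60,75,255)))
for c in(215,240,265,290):
    r=np.flatnonzero(m[:150,c]);k=np.split(r,np.flatnonzero(np.diff(r)>1)+1);print(c,[(a[0],a[-1],((wz(o,w,(c,a[0]),.0155)[:2]-[.6251,.0108])@x).round(4),((wz(o,w,(c,a[-1]),.0155)[:2]-[.6251,.0108])@x).round(4)) for a in k if len(a)>3])
for r in(60,80):
    q=np.flatnonzero(m[r,150:360])+150;print(r,q[0],q[-1],[((wz(o,w,(e,r),.0155)[:2]-[.6251,.0108])@y).round(4) for e in(q[0],q[-1])])
E
```

```text
21.15 [0.52446 0.03363 0.03018] [-3.1415  0.0697 -0.2424] [-0.06 -0.36 -0.85] [0.01  0.152 0.078] 0.013393506768420079
215 [(np.int64(72), np.int64(149), np.float64(-0.0048), np.float64(-0.0567))]
240 [(np.int64(72), np.int64(149), np.float64(-0.005), np.float64(-0.0567))]
265 [(np.int64(72), np.int64(149), np.float64(-0.0048), np.float64(-0.0565))]
290 [(np.int64(73), np.int64(149), np.float64(-0.005), np.float64(-0.0562))]
60 150 359 [np.float64(0.0666), np.float64(-0.075)]
80 150 358 [np.float64(0.0666), np.float64(-0.0746)]
```

Request:
apply_moves --pt "255 0 0 -0.1 0 0 0" --pt "255 -0.21 0.053 0 0 0 0" --pt "255 -0.21 0.053 0 0 0 0" --pt "255 -0.21 0.053 0 0 0 0" --pt "255 -0.21 0.053 0 0 0 0" --pt "255 -0.21 0.053 0 0 0 0" --pt "255 0 0 0 0 0 0" --pt "255 0 0 0 0 0 0"

```text
time_s: 22.0
ee_pos: [0.5136, 0.0364, 0.0292]
eef_rot: [-3.142, 0.071, -0.242]
force: [-3.3, 0.1, 5.3]
grip_width: 0.0137
grip_force: 40.0
```

```bash
python3 st.py; cat > far.py <<'E'
from h import *
from station import ctrl
o=ctrl.get_obs();w=ctrl.camera("wrist");x=np.array([.968,-.2503])
pickle.dump((o,w),open("last.pkl","wb"))
m=cv2.inRange(cv2.cvtColor(w["img"],cv2.COLOR_RGB2HSV),np.array((14,8,90)),np.array((60,75,255)))
for c in(215,230,253,275,290):
    r=np.flatnonzero(m[:150,c]);k=np.split(r,np.flatnonzero(np.diff(r)>1)+1)
    print(c,[(int(a[0]),int(a[-1]),*[[((wz(o,w,(c,a[i]),z)[:2]-[.6251,.0108])@x).round(4).item() for z in(.0155,.06)] for i in(0,-1)]) for a in k if len(a)>3])
E
python3 far.py
```

```text
22.0 [0.51364 0.03639 0.02922] [-3.1416  0.0705 -0.2423] [-3.28  0.06  5.33] [ 0.041  0.334 -0.046] 0.01372998738962998
215 [(55, 143, [-0.0046, -0.0111], [-0.0636, -0.0568])]
230 [(55, 143, [-0.0048, -0.0112], [-0.0636, -0.0568])]
253 [(55, 149, [-0.0048, -0.0112], [-0.0676, -0.0598])]
275 [(55, 144, [-0.0045, -0.011], [-0.064, -0.0571])]
290 [(56, 144, [-0.0048, -0.0112], [-0.0638, -0.0569])]
```

Request:
apply_moves --pt "255 0.051 -0.013 0.2 0 0 0" --pt "255 0.051 -0.013 0.2 0 0 0" --pt "255 0.051 -0.013 0.2 0 0 0" --pt "255 0.051 -0.013 0.2 0 0 0" --pt "255 0.051 -0.013 0.2 0 0 0" --pt "255 0.051 -0.013 0.2 0 0 0" --pt "255 0.051 -0.013 0.2 0 0 0" --pt "255 0 0 0 0 0 0" --pt "255 0 0 0 0 0 0"

```text
time_s: 22.95
ee_pos: [0.5174, 0.0354, 0.0431]
eef_rot: [-3.142, 0.07, -0.242]
force: [0.3, -0.7, -1.6]
grip_width: 0.0139
grip_force: 40.0
```

```bash
python3 st.py; sed -i 's/(.0155,.06)/(.015,.035,.06)/' far.py; python3 far.py
```

```text
22.95 [0.51745 0.03538 0.04308] [-3.1415  0.07   -0.2424] [ 0.25 -0.66 -1.59] [0.062 0.14  0.008] 0.013886730911434202
215 [(58, 141, [-0.0007, -0.0034, -0.0068], [-0.0604, -0.0575, -0.0538])]
230 [(58, 141, [-0.0009, -0.0036, -0.007], [-0.0604, -0.0575, -0.0538])]
253 [(58, 149, [-0.0009, -0.0036, -0.007], [-0.0661, -0.0627, -0.0583])]
275 [(59, 142, [-0.0013, -0.004, -0.0073], [-0.0608, -0.0578, -0.0541])]
290 [(59, 143, [-0.0009, -0.0036, -0.007], [-0.0613, -0.0583, -0.0545])]
```

Request:
apply_moves --pt "255 0.121 -0.03 0.175 0 0 0" --pt "255 0.121 -0.03 0.175 0 0 0" --pt "255 0.121 -0.03 0.175 0 0 0" --pt "255 0.121 -0.03 0.175 0 0 0" --pt "255 0.121 -0.03 0.175 0 0 0" --pt "255 0.121 -0.03 0.175 0 0 0" --pt "255 0 0 0 0 0 0" --pt "255 0 0 0 0 0 0"

```text
time_s: 23.8
ee_pos: [0.5247, 0.0336, 0.0536]
eef_rot: [-3.142, 0.07, -0.242]
force: [0.6, 0.9, -0.3]
grip_width: 0.0138
grip_force: 40.0
```

```bash
python3 st.py; python3 far.py
```

```text
23.8 [0.52468 0.03357 0.05355] [-3.1415  0.07   -0.2424] [ 0.63  0.92 -0.26] [-0.012  0.142 -0.037] 0.013775949759933449
215 [(66, 138, [0.0021, -0.0001, -0.0028], [-0.0522, -0.0494, -0.0461])]
230 [(66, 138, [0.0019, -0.0003, -0.0029], [-0.0522, -0.0495, -0.0461])]
253 [(66, 149, [0.0019, -0.0003, -0.003], [-0.0605, -0.057, -0.0527])]
275 [(66, 138, [0.0022, 0.0, -0.0027], [-0.0519, -0.0492, -0.0458])]
290 [(67, 138, [0.0019, -0.0003, -0.003], [-0.0516, -0.0489, -0.0456])]
```

Request:
apply_moves --pt "255 0.163 -0.04 0.146 0 0 0" --pt "255 0.163 -0.04 0.146 0 0 0" --pt "255 0.163 -0.04 0.146 0 0 0" --pt "255 0.163 -0.04 0.146 0 0 0" --pt "255 0.163 -0.04 0.146 0 0 0" --pt "255 0 0 0 0 0 0" --pt "255 0 0 0 0 0 0"

```text
time_s: 24.55
ee_pos: [0.5329, 0.0315, 0.0609]
eef_rot: [-3.142, 0.07, -0.242]
force: [-0.7, 0.8, -1.2]
grip_width: 0.0138
grip_force: 40.0
```

```bash
python3 st.py; python3 far.py
```

```text
24.55 [0.53286 0.03155 0.06089] [-3.1415  0.07   -0.2425] [-0.66  0.8  -1.2 ] [0.018 0.156 0.054] 0.01384482620971202
215 [(77, 133, [0.0027, 0.0013, -0.0005], [-0.0408, -0.0384, -0.0355])]
230 [(77, 132, [0.0026, 0.0011, -0.0006], [-0.0401, -0.0377, -0.0349])]
253 [(77, 149, [0.0026, 0.0012, -0.0006], [-0.0533, -0.0499, -0.0455])]
275 [(77, 133, [0.0029, 0.0015, -0.0003], [-0.0405, -0.0382, -0.0352])]
290 [(78, 133, [0.0025, 0.0011, -0.0006], [-0.0402, -0.0379, -0.035])]
```

Request:
apply_moves --pt "255 0.18 -0.044 0.07 0 0 0" --pt "255 0.18 -0.044 0.07 0 0 0" --pt "255 0.18 -0.044 0.07 0 0 0" --pt "255 0.18 -0.044 0.07 0 0 0" --pt "255 0.18 -0.044 0.02 0 0 0" --pt "255 0 0 0 0 0 0" --pt "255 0 0 0 0 0 0"

```text
time_s: 25.3
ee_pos: [0.5419, 0.0293, 0.0639]
eef_rot: [-3.142, 0.07, -0.242]
force: [-0.6, -0.2, -0.4]
grip_width: 0.0136
grip_force: 40.0
```

```bash
python3 st.py; python3 far.py
```

```text
25.3 [0.54187 0.02934 0.06385] [-3.1416  0.07   -0.2424] [-0.59 -0.21 -0.38] [-0.002  0.15  -0.012] 0.01363938490864531
215 [(90, 126, [0.002, 0.0015, 0.0008], [-0.0263, -0.0244, -0.0221])]
230 [(89, 126, [0.0026, 0.002, 0.0013], [-0.0264, -0.0245, -0.0221])]
253 [(89, 110, [0.0027, 0.0021, 0.0013], [-0.0137, -0.0129, -0.0119]), (112, 149, [-0.0153, -0.0144, -0.0132], [-0.0446, -0.0411, -0.0368])]
275 [(88, 126, [0.0038, 0.0031, 0.0022], [-0.026, -0.0242, -0.0218])]
290 [(89, 126, [0.0033, 0.0027, 0.0019], [-0.0258, -0.0239, -0.0216])]
```

Request:
apply_moves --pt "255 0.15 -0.037 0.01 0 0 0" --pt "255 0.15 -0.037 0.01 0 0 0" --pt "255 0.15 -0.037 0.01 0 0 0" --pt "255 0.15 -0.037 0.01 0 0 0" --pt "255 0.15 -0.037 0.01 0 0 0" --pt "255 0 0 0 0 0 0" --pt "255 0 0 0 0 0 0"

```text
time_s: 26.05
ee_pos: [0.5494, 0.0275, 0.0644]
eef_rot: [-3.142, 0.07, -0.242]
force: [0.8, 0.1, -0.9]
grip_width: 0.0138
grip_force: 40.0
```

```bash
python3 st.py; python3 far.py
```

```text
26.05 [0.54938 0.02752 0.06438] [-3.1415  0.07   -0.2424] [ 0.82  0.09 -0.94] [ 0.008  0.121 -0.032] 0.013774893281881974
215 [(101, 118, [0.0011, 0.0013, 0.0015], [-0.0123, -0.011, -0.0093])]
230 [(108, 117, [-0.0045, -0.0038, -0.003], [-0.0116, -0.0103, -0.0087])]
253 [(98, 149, [0.0034, 0.0034, 0.0034], [-0.037, -0.0335, -0.0291])]
275 [(98, 117, [0.0037, 0.0036, 0.0036], [-0.0113, -0.01, -0.0084])]
290 [(98, 118, [0.004, 0.004, 0.0039], [-0.0117, -0.0104, -0.0088])]
```

Request:
apply_moves --pt "255 0.1 -0.025 0 0 0 0" --pt "255 0.1 -0.025 0 0 0 0" --pt "255 0.1 -0.025 0 0 0 0" --pt "255 0.1 -0.025 0 0 0 0" --pt "255 0.1 -0.025 0 0 0 0" --pt "255 0.1 -0.025 0 0 0 0" --pt "255 0 0 0 0 0 0" --pt "255 0 0 0 0 0 0" --pt "255 0 0 0 0 0 0"

```text
time_s: 27.0
ee_pos: [0.5553, 0.026, 0.0644]
eef_rot: [-3.142, 0.07, -0.242]
force: [-0.7, -0.8, -2.0]
grip_width: 0.0136
grip_force: 40.0
```

```bash
python3 st.py; python3 far.py
```

```text
27.0 [0.55533 0.02604 0.06438] [-3.1415  0.07   -0.2424] [-0.67 -0.77 -2.04] [0.003 0.117 0.069] 0.013600229422984637
215 [(100, 109, [0.008, 0.0081, 0.0083], [0.0009, 0.0017, 0.0026])]
230 [(100, 109, [0.0079, 0.008, 0.0082], [0.0008, 0.0016, 0.0025])]
253 [(100, 149, [0.0079, 0.0081, 0.0082], [-0.0308, -0.0273, -0.023])]
275 [(100, 109, [0.0082, 0.0083, 0.0085], [0.0012, 0.0019, 0.0028])]
290 [(100, 109, [0.0086, 0.0087, 0.0088], [0.0015, 0.0022, 0.003])]
```

Request:
apply_moves --pt "255 0.08 -0.02 0 0 0 0" --pt "255 0.08 -0.02 0 0 0 0" --pt "255 0.08 -0.02 0 0 0 0" --pt "255 0.08 -0.02 0 0 0 0" --pt "255 0.08 -0.02 0 0 0 0" --pt "255 0.08 -0.02 0 0 0 0" --pt "255 0 0 0 0 0 0" --pt "255 0 0 0 0 0 0" --pt "255 0 0 0 0 0 0"

```text
time_s: 27.95
ee_pos: [0.5602, 0.0248, 0.0644]
eef_rot: [-3.142, 0.07, -0.242]
force: [-0.3, -0.9, -1.0]
grip_width: 0.0137
grip_force: 40.0
```

```bash
python3 st.py; python3 far.py
```

```text
27.95 [0.56016 0.02484 0.06438] [-3.1415  0.07   -0.2424] [-0.25 -0.86 -1.01] [0.001 0.132 0.05 ] 0.013715183015081926
215 [(32, 108, [0.0673, 0.0628, 0.0571], [0.0067, 0.0073, 0.0082])]
230 [(0, 3, [0.0942, 0.0873, 0.0788], [0.0915, 0.0849, 0.0766]), (33, 108, [0.0662, 0.0618, 0.0562], [0.0066, 0.0073, 0.0081])]
253 [(33, 108, [0.0661, 0.0617, 0.0562], [0.0066, 0.0073, 0.0082]), (111, 149, [0.0043, 0.0052, 0.0063], [-0.0258, -0.0224, -0.018])]
275 [(0, 3, [0.0945, 0.0876, 0.079], [0.0919, 0.0852, 0.0769]), (33, 108, [0.0665, 0.0621, 0.0565], [0.0069, 0.0076, 0.0084])]
290 [(33, 108, [0.0671, 0.0626, 0.0569], [0.0072, 0.0079, 0.0086])]
```

The coaster fell over. It now spans tray x 0.007 to 0.066 on the upper deck and the blade is clear of it. I'll take the lifter back to the pad.

Request:
apply_moves --pt "255 0 0 1.0 0 0 0" --pt "255 -0.5 0.12 2.0 0 0 0" --pt "255 -0.5 0.13 2.5 -0.0072 -0.0292 0" --pt "255 0 0 1.0 -0.0072 -0.0292 0" --pt "255 0 0 0 0 0 0" --pt "255 -0.53 -4.05 0 0 0 0.0894" --pt "255 -0.53 -4.05 0 0 0 0.0894" --pt "255 -0.53 -4.05 0 0 0 0.0894" --pt "255 -0.53 -4.05 0 0 0 0.0894" --pt "255 -0.53 -4.05 0 0 0 0.0894"

```text
time_s: 29.0
ee_pos: [0.523, -0.1767, 0.1283]
eef_rot: [-3.14, 0.011, 0.208]
force: [0.5, -1.2, -0.1]
grip_width: 0.0136
grip_force: 40.0
```

Request:
apply_moves --pt "255 -0.53 -4.05 -1.0 0 0 0.0894" --pt "255 -0.53 -4.05 -2.0 0 0 0.0894" --pt "255 -0.54 -4.05 -2.5 0 0 0.0894" --pt "255 0 0 -2.0 0 0 0" --pt "255 0 0 0 0 0 0" --pt "255 0 0 0 0 0 0" --pt "255 0 0 0 0 0 0"

```text
time_s: 29.7
ee_pos: [0.5084, -0.2962, 0.0554]
eef_rot: [3.141, 0.009, 0.474]
force: [0.4, 0.4, -0.7]
grip_width: 0.014
grip_force: 40.0
```

```bash
python3 st.py; python3 cm.py f5.pkl
```

```text
29.7 [ 0.50836 -0.29625  0.05541] [3.1407 0.0092 0.4736] [ 0.4   0.4  -0.75] [ 0.008  0.081 -0.021] 0.01397778715762883
0.0195 426.0 [[0.006, 0.029], [0.064, 0.03], [0.064, -0.038], [0.007, -0.038]]
0.05 426.0 [[0.001, 0.027], [0.057, 0.028], [0.057, -0.038], [0.001, -0.039]]
```

Request:
apply_moves --pt "255 0 0 -1.0 0 0 0" --pt "255 0 0 -1.0 0 0 0" --pt "255 0 0 -0.5 0 0 0" --pt "255 0 0 -0.2 0 0 0" --pt "255 0 0 -0.1 0 0 0" --pt "255 0 0 0 0 0 0" --pt "255 0 0 0 0 0 0"

```text
time_s: 30.5
ee_pos: [0.5078, -0.2968, 0.0265]
eef_rot: [3.141, 0.01, 0.473]
force: [0.7, -0.8, -0.1]
grip_width: 0.0141
grip_force: 40.0
```

Request:
apply_moves --pt "255 0 0 -0.05 0 0 0" --pt "255 0 0 0 0 0 0" --pt "255 0 0 0 0 0 0"

```text
time_s: 30.8
ee_pos: [0.5078, -0.2968, 0.0264]
eef_rot: [3.141, 0.01, 0.473]
force: [-2.3, 2.6, 5.9]
grip_width: 0.0137
grip_force: 40.0
```

```bash
python3 st.py
```

```text
30.8 [ 0.50784 -0.29679  0.02638] [3.1412 0.0095 0.4728] [-2.26  2.6   5.86] [0.195 0.543 0.016] 0.013702174578992924
```

In contact with the pad. I'll back off a hair, open, and rise straight up.

Request:
apply_moves --pt "255 0 0 0.03 0 0 0" --pt "255 0 0 0 0 0 0" --pt "80 0 0 0 0 0 0" --pt "80 0 0 0 0 0 0" --pt "80 0 0 0 0 0 0" --pt "80 0 0 0 0 0 0" --pt "80 0 0 0 0 0 0" --pt "80 0 0 1.0 0 0 0" --pt "80 0 0 1.5 0 0 0" --pt "80 0 0 2.5 0 0 0"

```text
time_s: 31.8
ee_pos: [0.5073, -0.2964, 0.0769]
eef_rot: [-3.14, 0.01, 0.473]
force: [-0.1, -0.4, 0.9]
grip_width: 0.0644
grip_force: 0.0
```

Request:
apply_moves --pt "80 0 0 4.0 0 0 0" --pt "80 0 0 4.0 0 0 0" --pt "80 -2.0 0 0 0 0 0" --pt "80 -4.0 0 0 0 0 0" --pt "80 -4.0 0 0 0 0 0" --pt "80 0 0 0 0 0 0" --pt "80 0 0 0 0 0 0" --pt "80 0 0 0 0 0 0"

```text
time_s: 32.6
ee_pos: [0.4085, -0.2969, 0.1571]
eef_rot: [3.14, 0.009, 0.473]
force: [1.1, -0.6, -0.0]
grip_width: 0.0645
grip_force: 0.0
```

```bash
python3 st.py; python3 cm.py f6.pkl; python3 - <<'E'
from h import *
from station import ctrl
o=ctrl.get_obs();w=ctrl.camera("wrist");pickle.dump((o,w),open("w6.pkl","wb"))
d=pickle.load(open("cams0.pkl","rb"));T,S=pickle.load(open("f6.pkl","rb"))
for n,c in(("top",T),("side",S)):
    roi=(350,185,385,220) if n=="top" else (305,255,345,290)
    for i in(d[n],c):
        b=blob(i["img"],roi,(0,90,10),(12,255,110));print(n,"grip",cv2.contourArea(b),cen(b).round(1))
# ribs: look for edges parallel to x across the coaster (top, brightness profile across y)
x=np.array([.968,-.2503]);y=np.array([.2503,.968]);P=np.linalg.inv(T["pose"]);K=T["K"];g=T["img"].astype(int).sum(2)
def px(u,v,z):
    q=P@np.r_[np.array([.6251,.0108])+u*x+v*y,z,1];return K[0,0]*q[0]/-q[2]+K[0,2],K[1,1]*-q[1]/-q[2]+K[1,2]
for u in(.02,.035,.05):print(u,[int(g[int(round(b)),int(round(a))]) for a,b in(px(u,v,.017) for v in np.arange(-.044,.041,.003))])
g2=blob(w["img"],(0,0,512,200),(0,60,0),(14,255,75));
if g2 is not None: print(cv2.contourArea(g2),wz(o,w,cen(g2),.058))
E
```

```text
32.6 [ 0.40854 -0.2969   0.15705] [3.1404 0.0092 0.473 ] [ 1.11 -0.57 -0.02] [-0.054  0.158 -0.013] 0.06450601366902832
0.0195 427.0 [[0.006, 0.029], [0.065, 0.03], [0.065, -0.038], [0.007, -0.038]]
0.05 427.0 [[0.001, 0.027], [0.058, 0.028], [0.058, -0.038], [0.001, -0.039]]
top grip 51.0 [368.  201.2]
top grip 48.0 [367.9 200.7]
side grip 78.0 [323.8 272.1]
side grip 79.5 [323.6 272.4]
0.02 [309, 299, 457, 515, 520, 499, 520, 507, 519, 506, 510, 497, 494, 506, 516, 508, 500, 520, 510, 513, 512, 458, 491, 500, 507, 385, 278, 267, 209]
0.035 [276, 251, 399, 477, 504, 516, 506, 511, 505, 505, 512, 503, 514, 495, 506, 502, 508, 491, 517, 502, 509, 509, 419, 462, 495, 451, 351, 297, 294]
0.05 [281, 289, 463, 455, 484, 484, 500, 511, 506, 502, 495, 501, 506, 509, 504, 502, 505, 511, 511, 512, 511, 508, 465, 492, 504, 449, 353, 311, 247]
427.5 [ 0.50444725 -0.29729579  0.058     ]
```

The lifter is back within about a millimetre and standing. The coaster is flat on the deck, and the brightness dip at y≈+0.02 is a rib's shaded side, so the ribs are up. Handing in.

```bash
python3 -c "
from station import ctrl
print(ctrl.hand_in())"
```

```text
the job is handed in; nothing more can be done
None
```

The job is handed in at about 33 s: the coaster lies flat on the upper deck, ribs up, and the lifter stands back on its pad, but on the first try the blade lifted the coaster level and moved it about 3 cm over the step before I set it back and tipped it properly, which may count against "do not carry".

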